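Third hand at the repair table: hold the drilled block on the case's end plate

ROBOT

A 6-joint arm with a two-finger parallel gripper is mounted at the origin on the work surface. World frame = base frame: x ahead of the robot, y to its left, z up, the work surface at z = 0. Lengths are in m, angles in rad, forces in N, time in s.
With the tool pointing down it reaches from about 0.3 to 0.875 m from the base axis. Payload 6.4 kg.
Tool frame: the origin (TCP) lies at the very end of the fingers, on their centre line; the grasp point (between the pads) lies grip_point_offset behind it (grip_point_offset is the distance from the TCP to the grasp point, in m); y points along the fingers, x is the direction in which the jaws open and shut, and the axes are right-handed (so a half turn about y gives the same grasp; the last joint's range is limited). The gripper opens to 85 mm and grips with 20 to 120 N. Pads are 22 mm wide; open, the fingers measure 114 mm over their backs; the gripper's body (76 mm by 85 mm) begins 54 mm behind the grasp point. The pads swing forward as they close: fully open they stand 13 mm farther back than shut.
Start: joints at [-1.468, 0.181, 1.607, -0, 1.354, -0.206], TCP at [0.175, -0.548, 0.231] pointing down, gripper open.
Joint ranges: [-2.99, 2.99], [-0.89, 2.07], [0.3, 2.58], [-1.14, 4.28], [0, 2.63], [-3.12, 3.12]. Speed limits (rad/s): [2.57, 2.57, 3.01, 3.14, 3.14, 3.14].

INTERFACE

Orientations are given as a unit quaternion [w, x, y, z].
In Python, from bench import get_obs, camera, camera_model, hand_in, grip_point_offset gives the robot as it stands.
- The arm moves only by the shell command python3 -m jog 'ROWS'. ROWS is JSON, a list of rows, each a list of 7 numbers: the shift along the tool's x, y, z in mm, then the turn, a rotation vector about the tool's x, y, z in degrees, then the gripper's target within -1 to 1 (shut at 1, half-way at 0, fully open at -1). In form: [[x, y, z, ax, ay, az, grip], ...]. A call has 1 to 8 rows; each row shifts and turns the commanded pose from where the row before left it, along the tool's axes as they then stand; what a row does not reach is not made up. A row lasts 1/12 s, in which the tool goes at most 41.7 mm and 7.16 degrees, less where a joint would pass 70% of its speed; a pose out of reach is approached as far as the arm can. A call is refused whole if a number of a shift passes 41.7 or a number of a turn 7.16, either way. A call with a gripper value outside its range is refused whole. The fingers move at their own pace and stop on an object; the grip force is fixed at half the most. Time passes only in rows, so rows that do not move let the fingers close. It gives the time, the measured TCP pose, the force and the opening at its end, in the units of the state.
- get_obs(): the state, without advancing time (a new reading comes with each control period).
- camera(name): name is "side" or "top" or "wrist"; returns the picture (480x640x3 uint8, blue, green, red); there is no depth.
- camera_model(name): a dict with "K" (3x3 intrinsics, pixels), "pose" (4x4, takes a point from camera to world coordinates). Camera axes: x right, y down, z forward; pixel columns grow to the right and rows downward; lengths in m; the calibration is good to about 2 mm. A picture is of the moment at which its call begins: read the wrist's pose just before it. camera_model takes no time and is no camera call; for the wrist camera it gives the pose at the moment of the call.
- hand_in(): hands the job in, once; it reports no verdict.
The state is a dict: "time_s": time; "q": joint angles; "dq": joint speeds; "joint_efforts": joint torques, N m; "eef_pos": TCP position; "eef_rot": TCP orientation; "wrist_force": force on the tool from outside, world axes, zero at the start; "torque": the same for the moment, N m; "opening": opening from 0.0 (shut) to 1.0 (fully open).
Only numpy, scipy, OpenCV 4.12 (cv2) and the standard library are available. Lean on these libraries where they do the work, as an engineer would, in place of code of your own. Each camera call takes 0.05 s, during which the arm holds its last target.

TASK

Slide the vise's jaw back by its post, lift the drilled block out, and be my third hand: hold it up level and square with one end face covering the raised pad on the case's sprung end plate, and press it straight in with a steady push of about 10 N so that I can screw it on. Finish while still gripping and pressing: do not let go or put the block down, leave the jaw open, and leave the other things on the table where they are.

Things in the scene. Friction and masses are not known exactly. Their poses are not given: they have to be found in the camera images.
- block_center (a point): centre of the drilled aluminium block clamped in the vise: 26 (x) x 100 (y) x 50 (z) mm, about 0.24 to 0.48 kg. Own y runs along its length, z up. It stands on the vise bed (bed 25 mm above the table), its long way along the vise, its long sides free for fingers; both 26 x 50 mm end faces are alike
- vise: grey vise screwed to the table; origin on the table under the middle of the block's place. Own y runs along the vise: the fixed jaw (65 mm high, 70 mm wide, face at y = +51 mm) is at the +y end, the sliding jaw at the -y end and opens towards -y. Bed 100 mm wide, 25 mm high
- jaw (a joint): sliding jaw of the vise, m: 0 = shut on the block, grows as the jaw slides away from the block (own -y of the vise), up to 0.045. It starts nearly shut, slides stiffly (about 4 N) and stays where left. A steel lip on its top (76 to 85 mm above the table) reaches 10 mm over the block's end at 0, so the jaw must be back by more than 11 mm before the block can be lifted
- post (a point): middle of the grippable part of the upright round steel post on top of the sliding jaw: 18 mm diameter, from 85 to 137 mm above the table; this point is 112 mm up, on its axis. Moves with the jaw
- case: pale grey plastic appliance case lying upside down, fixed to the table: 185 mm long (own x, beginning 50 mm behind the pad) x 200 mm wide, 108 mm high; origin on the table under the face of the pad at rest; own x points from the pad into the case
- plate (a joint): spring-loaded end plate of the case, m: 0 = out at rest, grows as it is pushed straight in along the case's own x, to a stop at 0.036. Spring 600 N/m without preload, so 10 N is 0.0167
- pad (a point): centre of the outer face of the raised rectangular pad on the end plate, 26 mm wide x 50 mm high (the outline of the block's end), 100 mm above the table; own x points into the case (the direction to push), y level across the plate, z up. Moves with the plate. The pad stands 4 mm out from the plate; the plate is 120 mm wide and spans 35 to 135 mm above the table, no fixed thing under it or in front of it (loose tools on the table there are under 35 mm high)
- screwdriver: screwdriver lying between vise and case, 180 mm long (bystander); origin at its underside
- wrench: steel wrench lying beyond the vise, 150 mm long (bystander); origin at its underside
- offcut: short aluminium offcut 40 x 26 x 20 mm lying on the table, not the part (bystander); origin at its underside
- jar: glass jar with steel lid, 65 mm high (bystander); origin at its underside
- mug: white mug, 90 mm high (bystander); origin at its underside
Things that resemble listed ones, but are neither listed nor needed, are in the scene too. What is shaped like the part that bears block_center but orange or yellow is not meant.

How it is judged:
On the way, in this order (a step that is already met when the one before it is completed fails the run):
1. the jaw is slid back clear of the block while the block still stands in the vise (value of joint jaw above 0.012 m and height (world z) of block_center below 0.06 m), for 0.2 s.
2. the block is lifted out of the vise in the fingers (height (world z) of block_center above 0.08 m and contact force between the fingers and block above 2 N and contact force between block and vise below 0.3 N), for 0.2 s.
At the end, for the whole second after the job is handed in: Block still gripped, clear of the vise, at rest; its end covers the pad (centres within 10 mm sideways and in height), square and level within 0.14 rad, pressing the plate with 5.5 to 15.5 N through the last second; the jaw open by more than 12 mm (contact force between block and plate between 5.5 and 15.5 N and y of block_center in the frame of pad between -0.01 and 0.01 m and z of block_center in the frame of pad between -0.01 and 0.01 m and x of block_center in the frame of pad between -0.056 and -0.044 m and angle between the y axis of block_center and the x axis of pad, either way round below 0.14 rad and angle between block_center's own z axis and vertical below 0.14 rad and contact force between the fingers and block above 2 N and contact force between block and vise below 0.3 N and linear speed of block below 0.02 m/s and value of joint jaw above 0.012 m); the arm keeps its last pose, push and grip.
It fails at once if a bystander is disturbed (moved more than 30 mm) (distance of any of screwdriver, wrench, offcut, jar, mug from where it was at the start of the episode above 0.03 m).
It also fails if it takes over 48 s, if anything falls off the work surface, if the arm or the gripper's body presses on something with over 40 N, if the wrist force passes 120 N, or if a joint passes its speed limit or range.

## Working session

There is one attempt and no reset: what is moved stays moved. The work goes in short steps, Python scripts to look and compute and a shell command to move; the robot and the scene stay as the last step left them, time stands still between calls to the robot, and variables do not carry over. Pictures are saved under pics/ and viewed, and the job is handed in when it is done.

```bash
ls; mkdir -p pics
python3 - <<'E'
from bench import *
import cv2, numpy as np
print(get_obs(), grip_point_offset)
for n in("top","side","wrist"):
    im=camera(n); cv2.imwrite(f"pics/{n}0.png",im)
    m=camera_model(n); print(n,np.round(m["K"],1).tolist(),np.round(m["pose"],4).tolist())
E
```

```text
pics
{'time_s': 0.0, 'q': array([-1.46831948e+00,  1.81505229e-01,  1.60798531e+00,  7.44797675e-06,
        1.35379643e+00, -2.06324182e-01]), 'dq': array([ 0.0006873 ,  0.00044556, -0.00028402,  0.0009935 , -0.00021251,
        0.00067019]), 'joint_efforts': array([ 1.74363788e-03, -4.44870579e+01, -3.51336551e+01, -3.07087448e-04,
        9.08013317e-03,  3.12218219e-06]), 'eef_pos': array([ 0.17470164, -0.54725448,  0.23041525]), 'eef_rot': array([ 0.57139201, -0.57049858,  0.41755749, -0.41675926]), 'wrist_force': array([ 0.95413843, -0.4655626 , -1.36637703]), 'torque': array([-0.01415574,  0.00094846, -0.02587796]), 'opening': 0.9991504605161731} 0.0187
top [[571.4, 0.0, 323.3], [0.0, 571.4, 246.7], [0.0, 0.0, 1.0]] [[-0.0508, -0.9766, 0.2089, 0.3728], [-0.9987, 0.0494, -0.0117, -0.0539], [0.0011, -0.2093, -0.9779, 1.0625], [0.0, 0.0, 0.0, 1.0]]
side [[438.5, 0.0, 324.9], [0.0, 438.5, 242.7], [0.0, 0.0, 1.0]] [[-0.9669, -0.182, 0.1789, 0.4255], [-0.255, 0.7141, -0.6519, 0.5352], [-0.0092, -0.676, -0.7369, 0.7474], [0.0, 0.0, 0.0, 1.0]]
wrist [[392.2, 0.0, 325.2], [0.0, 392.2, 238.4], [0.0, 0.0, 1.0]] [[0.3031, -0.9114, -0.2784, 0.246], [-0.9529, -0.2905, -0.0865, -0.5256], [-0.002, 0.2915, -0.9566, 0.3733], [0.0, 0.0, 0.0, 1.0]]
```

View pics/top0.png

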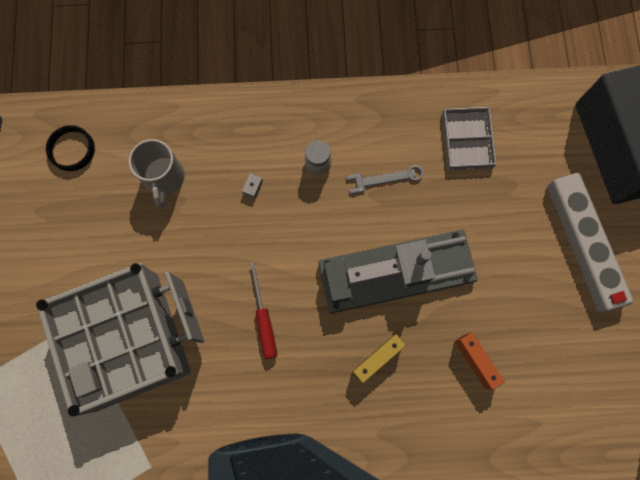

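View pics/side0.png

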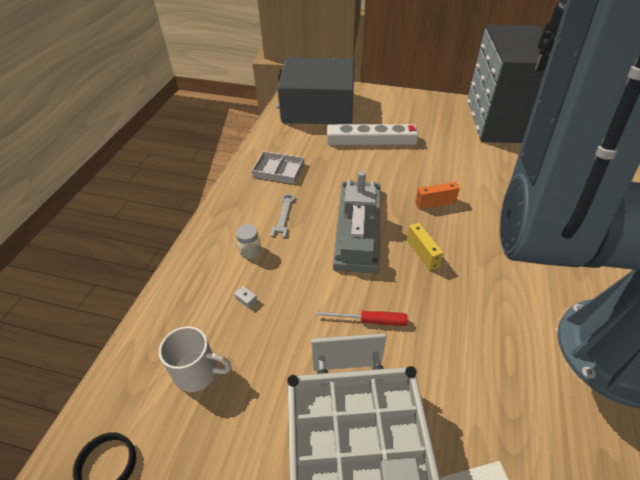

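View pics/wrist0.png

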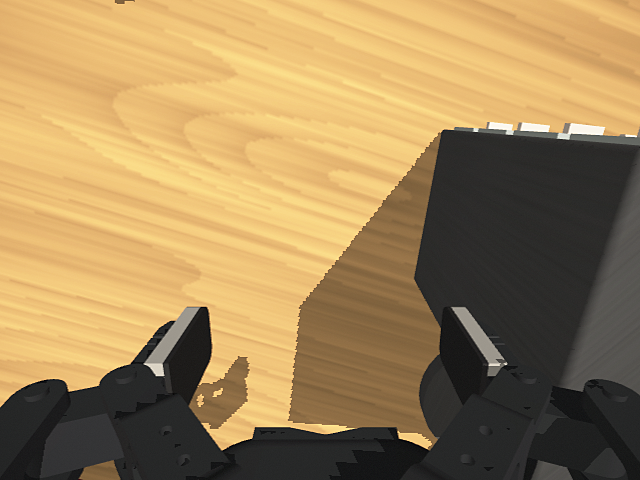

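The top view shows the drilled block in the vise at about (375,271), with the jaw post at (423,256). The end plate is at (184,307), facing the vise. The yellow block (379,358) and orange block (481,361) are lookalikes, and the small grey piece (252,185) is the offcut. The block in the vise is the only one that fits the description. I'll confirm it in an enlarged crop.

Run:
```python
import cv2, numpy as np
a=cv2.imread("pics/top0.png")
v=cv2.resize(a[220:320,310:490],None,fx=4.4,fy=4.4,interpolation=cv2.INTER_CUBIC)
cv2.imwrite("pics/c1.png",v)
p=cv2.resize(a[250:420,30:220],None,fx=3.5,fy=3.5,interpolation=cv2.INTER_CUBIC);cv2.imwrite("pics/c2.png",p)
s=cv2.imread("pics/side0.png")
cv2.imwrite("pics/c3.png",cv2.resize(s[160:400,280:440],None,fx=2.5,fy=2.5,interpolation=cv2.INTER_CUBIC))
```

```text
(no output)
```

View pics/c1.png

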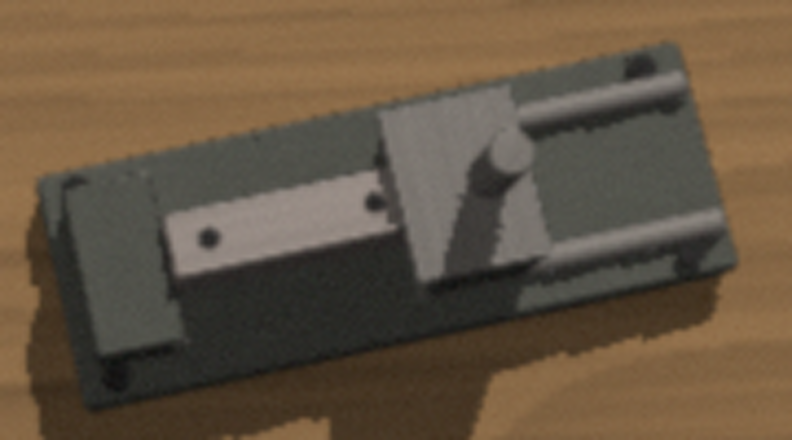

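View pics/c2.png

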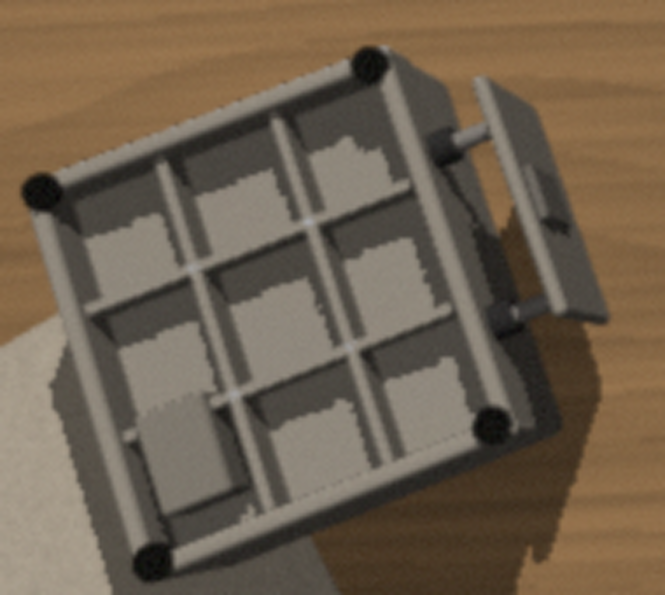

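View pics/c3.png

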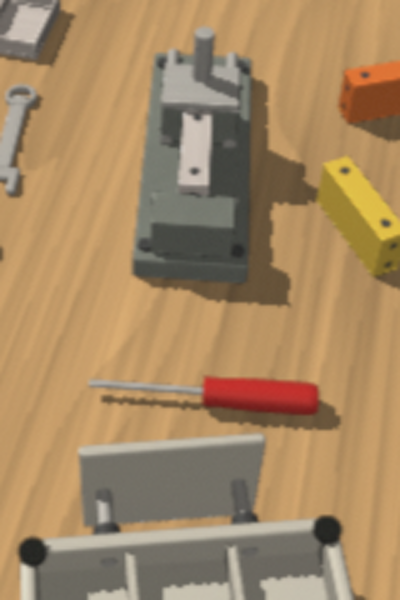

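Run:
```python
import cv2, numpy as np
a=cv2.imread("pics/top0.png")
def crop(x0,y0,x1,y1,f,n):
    c=cv2.resize(a[y0:y1,x0:x1],None,fx=f,fy=f,interpolation=cv2.INTER_CUBIC)
    c=cv2.convertScaleAbs(c,alpha=1.6)
    for x in range(x0,x1,10): cv2.putText(c,str(x),((x-x0)*f,10),0,.4,(0,255,255)); cv2.line(c,((x-x0)*f,12),((x-x0)*f,18),(0,255,255))
    for y in range(y0,y1,10): cv2.putText(c,str(y),(0,(y-y0)*f),0,.4,(0,255,255)); 
    cv2.imwrite(n,c)
crop(155,265,215,345,7,"pics/d1.png")
crop(310,225,440,315,6,"pics/d2.png")
```

```text
(no output)
```

View pics/d1.png

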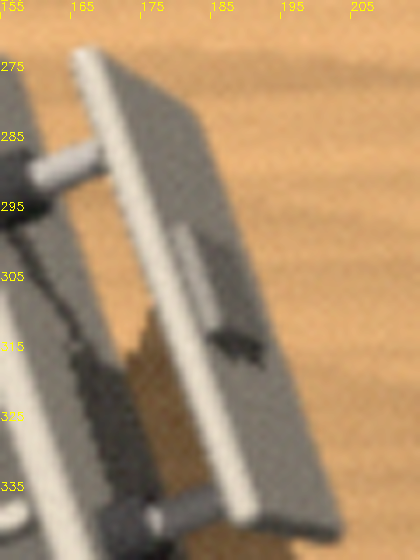

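View pics/d2.png

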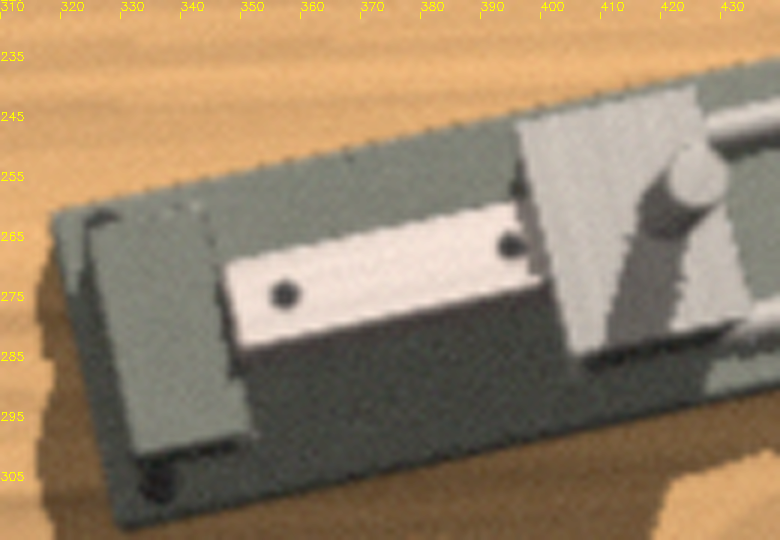

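```bash
cat > h.py <<'E'
import numpy as np
from bench import *
from scipy.spatial.transform import Rotation as R
def ray(n,u,v,z,m=None):
    m=m or camera_model(n);P=np.array(m["pose"]);d=P[:3,:3]@np.linalg.solve(np.array(m["K"]),[u,v,1.]);o=P[:3,3]
    return o+d*(z-o[2])/d[2]
def proj(n,p,m=None):
    m=m or camera_model(n);P=np.array(m["pose"]);c=np.array(m["K"])@(P[:3,:3].T@(np.array(p)-P[:3,3]));return c[:2]/c[2]
def obsrot():
    o=get_obs();q=o["eef_rot"];return o,R.from_quat([q[1],q[2],q[3],q[0]])
E
python3 - <<'E'
from h import *
t=lambda u,v,z:ray("top",u-.4,v-.4,z)
pr=lambda n,p:print(n,np.round(p,4))
def ang(a,b):
    d=b-a;return np.degrees(np.arctan2(d[1],d[0])),np.linalg.norm(d)
A=t(347.2,268.8,.075);B=t(350,283,.075);C=t(395.8,258.7,.075);D=t(400.8,272,.075)
h1=t(357.5,274.2,.075);h2=t(395,265.8,.075)
pr("end",(A+B)/2);pr("holes mid",(h1+h2)/2);print(ang(D,B),ang(C,A),ang(h2,h1),ang(B,A))
d=(h1-h2)/np.linalg.norm(h1-h2);pr("centre from end",(A+B)/2-.05*d);pr("dir",d)
pr("post",t(426.2,254.5,.137)); 
L1=t(396,245.3,.085);L2=t(405.3,284.2,.085);pr("lip mid",(L1+L2)/2);print(ang(L2,L1))
T1=t(169.7,272.1,.135);T2=t(192.4,338.9,.135);b1=t(183.6,281,.035);b2=t(204,341,.035)
for p in(T1,T2,b1,b2):pr("plate",p)
print(ang(T2,T1),ang(b2,b1)); pr("platefront mid",((T1+T2)/2+(b1+b2)/2)/2)
p1=t(182.6,298.1,.125);p2=t(186.7,311.4,.125);pr("pad",(p1+p2)/2);print(ang(p2,p1))
o,r=obsrot();print(r.as_matrix().round(3))
E
```

```text
end [ 0.5301 -0.1067  0.075 ]
holes mid [ 0.5381 -0.1557  0.075 ]
(np.float64(99.39917487571208), np.float64(0.09125280395395198)) (np.float64(98.98387063472501), np.float64(0.08757099353337584)) (np.float64(99.8418485582666), np.float64(0.06768087568394368)) (np.float64(7.614513392948858), np.float64(0.025549221093651722))
centre from end [ 0.5387 -0.1559  0.075 ]
dir [-0.1709  0.9853  0.    ]
post [ 0.5495 -0.2335  0.137 ]
lip mid [ 0.5438 -0.1976  0.085 ]
(np.float64(8.794589249426826), np.float64(0.07015091891750855))
plate [0.5417 0.1899 0.135 ]
plate [0.4312 0.153  0.135 ]
plate [0.5423 0.1909 0.035 ]
plate [0.4327 0.1547 0.035 ]
(np.float64(18.48066118324804), np.float64(0.1166016156683134)) (np.float64(18.29184672830882), np.float64(0.11540988720701499))
platefront mid [0.487  0.1721 0.085 ]
pad [0.488  0.1677 0.125 ]
(np.float64(16.827341473229996), np.float64(0.023222917175889642))
[[ 0.304 -0.     0.953]
 [-0.953  0.001  0.304]
 [-0.001 -1.     0.   ]]
```

The crop confirms the pale block with two holes on top, held between the fixed jaw on the left and the lipped jaw with the post on the right. I measured these positions:
- **Block:** centre (0.538, -0.156), yaw about 99.5°.
- **Post:** (0.5495, -0.2335).
- **Pad:** (0.488, 0.168, 0.100), push direction about 108.4°.

Next I move to a hover above the post.

```bash
python3 -m jog '[[-37,0,0,0,0,0,-1],[-37,0,0,0,0,0,-1],[-37,0,0,0,0,0,-1],[-37,0,0,0,0,0,-1],[-37,0,0,0,0,0,-1],[0,0,0,0,-7,0,-1],[0,0,0,0,-7,0,-1],[0,0,0,0,-7,0,-1]]'; python3 -m jog '[[0,0,0,0,-7,0,-1],[0,0,0,0,-7,0,-1],[0,0,0,0,-7,0,-1],[0,0,0,0,-7,0,-1],[0,0,0,0,-7,0,-1],[0,0,0,0,-7,0,-1],[0,0,0,0,-7,0,-1],[0,0,0,0,-4.7,0,-1]]'
cat > rel.py <<'E'
from h import *
import sys
o,r=obsrot();x=np.array([float(a) for a in sys.argv[1:4]])
print("t",round(o["time_s"],2),"pos",o["eef_pos"].round(4),"F",o["wrist_force"].round(1),"op",round(o["opening"],3))
M=r.as_matrix();print("yawx",np.degrees(np.arctan2(M[1,0],M[0,0])).round(2),"down",M[:,1].round(3),"q6",o["q"][5].round(2))
print("tool mm to target",(M.T@(x-o["eef_pos"])*1000).round(1))
E
python3 rel.py .5495 -.2335 .2
```

```text
time_s: 0.82
eef_pos: [0.1184, -0.371, 0.2315]
eef_rot: [-0.638, 0.639, -0.304, 0.305]
wrist_force: [0.4, 0.4, -0.4]
opening: 1.002
time_s: 1.48
eef_pos: [0.1186, -0.3714, 0.2311]
eef_rot: [0.707, -0.707, -0.017, 0.017]
wrist_force: [0.2, -0.2, 0.0]
opening: 0.999
t 1.48 pos [ 0.1186 -0.3714  0.2311] F [ 0.2 -0.2  0. ] op 0.999
yawx 2.75 down [ 0.  0. -1.] q6 -1.62
tool mm to target [437.1  31.2 117. ]
```

```bash
python3 -m jog '[[0,0,0,0,-6.7,0,-1],[37,0,6,0,0,0,-1],[37,0,6,0,0,0,-1],[37,0,6,0,0,0,-1],[37,0,6,0,0,0,-1],[37,0,6,0,0,0,-1],[37,0,6,0,0,0,-1],[37,0,6,0,0,0,-1]]'; python3 -m jog '[[37,0,6,0,0,0,-1],[37,0,6,0,0,0,-1],[37,0,6,0,0,0,-1],[37,0,6,0,0,0,-1],[0,0,0,0,0,0,-1],[0,0,0,0,0,0,-1]]'
python3 rel.py .5495 -.2335 .095
python3 - <<'E'
from h import *
import cv2
m=camera_model("wrist");im=camera("wrist");cv2.imwrite("pics/w1.png",im)
np.save("w1.npy",np.array(m["pose"]))
print(np.array(m["pose"]).round(3).tolist())
for p in([.5495,-.2335,.137],[.5384,-.156,.075]):print(proj("wrist",p,m))
E
```

```text
time_s: 2.15
eef_pos: [0.3693, -0.288, 0.2312]
eef_rot: [-0.705, 0.705, 0.056, -0.056]
wrist_force: [-0.4, -1.6, 0.7]
opening: 0.999
time_s: 2.65
eef_pos: [0.511, -0.2408, 0.2303]
eef_rot: [0.705, -0.704, -0.057, 0.058]
wrist_force: [0.7, -0.2, 0.2]
opening: 0.996
t 2.65 pos [ 0.511  -0.2408  0.2303] F [ 0.7 -0.2  0.2] op 0.996
yawx 9.28 down [-0.001  0.001 -1.   ] q6 -0.81
tool mm to target [ 39.3 135.3   0.8]
[[0.987, 0.154, 0.045, 0.5], [0.16, -0.945, -0.286, -0.168], [-0.001, 0.29, -0.957, 0.373], [0.0, 0.0, 0.0, 1.0]]
[387.28955977 239.95381876]
[381.43409092 111.28354603]
```

View pics/w1.png

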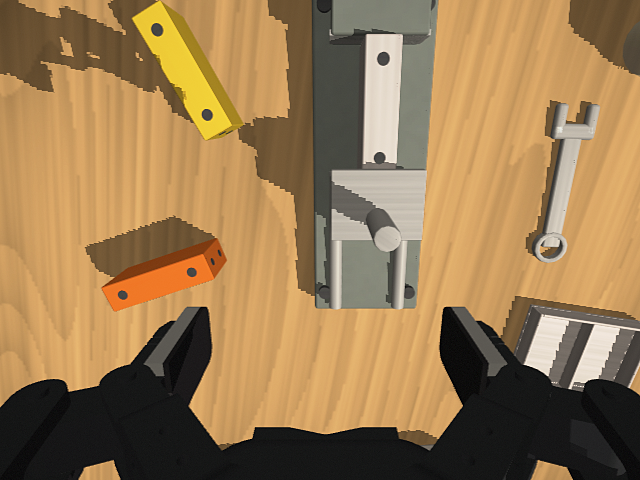

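The wrist view shows the post top at (386,238), against a predicted (387,240). The block's holes are at (383,59) and (379,158), also as predicted. I'll go down over the post and grip it.

```bash
python3 - <<'E'
from h import *
m=camera_model("wrist");m["pose"]=np.load("w1.npy")
a=ray("wrist",383.3,58.8,.075,m);b=ray("wrist",379.7,157.8,.075,m);p=ray("wrist",386.5,238,.137,m)
print(a,b,(a+b)/2,np.degrees(np.arctan2(*(a-b)[[1,0]])),p)
E
python3 -m jog '[[20,0,0,0,0,0,-1],[19,0,0,0,0,0,-1],[0,30,0,0,0,0,-1],[0,30,0,0,0,0,-1],[0,30,0,0,0,0,-1],[0,25,0,0,0,0,-1],[0,20,0,0,0,0,-1],[0,0,0,0,0,0,-1]]'
python3 rel.py .5495 -.2335 .095
```

```text
[ 0.5326716  -0.12165716  0.075     ] [ 0.54378329 -0.18863871  0.075     ] [ 0.53822745 -0.15514794  0.075     ] 99.41912124038225 [ 0.54874602 -0.23232115  0.137     ]
time_s: 3.37
eef_pos: [0.5442, -0.2348, 0.0916]
eef_rot: [0.707, -0.703, -0.053, 0.058]
wrist_force: [-1.3, 0.4, -1.3]
opening: 0.999
t 3.37 pos [ 0.5442 -0.2348  0.0916] F [-1.3  0.4 -1.3] op 0.999
yawx 8.99 down [-0.007  0.005 -1.   ] q6 -0.76
tool mm to target [ 5.4 -3.4  0.5]
```

```bash
python3 -m jog '[[5,-4,0,0,0,0,-1],[0,0,0,0,0,0,1],[0,0,0,0,0,0,1],[0,0,0,0,0,0,1],[0,0,0,0,0,0,1],[0,0,0,0,0,0,1],[0,0,0,0,0,0,1],[0,0,0,0,0,0,1]]'
python3 rel.py .5495 -.2335 .095
```

```text
time_s: 4.03
eef_pos: [0.5497, -0.236, 0.1012]
eef_rot: [-0.705, 0.705, 0.053, -0.059]
wrist_force: [-19.8, -2.3, 14.8]
opening: 0.191
t 4.03 pos [ 0.5497 -0.236   0.1012] F [-19.8  -2.3  14.8] op 0.191
yawx 9.14 down [-0.008 -0.001 -1.   ] q6 -0.76
tool mm to target [0.2 6.2 2.5]
```

```bash
python3 -m jog '[[0,0,-3,0,0,0,1],[0,0,-4,0,0,0,1],[0,0,-4,0,0,0,1],[0,0,-4,0,0,0,1],[0,0,-4,0,0,0,1],[0,0,-4,0,0,0,1],[0,0,-4,0,0,0,1],[0,0,0,0,0,0,1]]'
python3 rel.py .5495 -.2335 .095
```

```text
time_s: 4.7
eef_pos: [0.5542, -0.2628, 0.1012]
eef_rot: [0.705, -0.705, -0.053, 0.059]
wrist_force: [-18.0, -2.6, 14.1]
opening: 0.196
t 4.7 pos [ 0.5542 -0.2628  0.1012] F [-18.   -2.6  14.1] op 0.196
yawx 9.1 down [-0.008 -0.    -1.   ] q6 -0.79
tool mm to target [ 0.1  6.2 29.7]
```

```bash
python3 -m jog '[[0,0,0,0,0,0,1],[0,0,0,0,0,0,-1],[0,0,0,0,0,0,-1],[0,0,0,0,0,0,-1],[0,0,0,0,0,0,-1],[0,0,0,0,0,0,-1],[0,0,0,0,0,0,-1],[0,0,0,0,0,0,-1]]'
python3 rel.py .5383 -.1555 .2
python3 -m jog '[[0,-25,0,0,0,0,-1],[0,-25,0,0,0,0,-1],[0,-25,0,0,0,0,-1],[0,-25,0,0,0,0,-1],[0,0,0,0,0,0,-1],[0,0,0,0,0,0,-1]]'
python3 rel.py .5383 -.1555 .2
python3 - <<'E'
from h import *
import cv2
m=camera_model("wrist");im=camera("wrist");cv2.imwrite("pics/w2.png",im)
np.save("w2.npy",np.array(m["pose"]))
E
```

```text
time_s: 5.37
eef_pos: [0.5578, -0.2616, 0.1002]
eef_rot: [0.705, -0.705, -0.056, 0.056]
wrist_force: [0.0, -0.2, -0.1]
opening: 1.002
t 5.37 pos [ 0.5578 -0.2616  0.1002] F [ 0.  -0.2 -0.1] op 1.002
yawx 9.11 down [ 0.  0. -1.] q6 -0.79
tool mm to target [ -2.5 -99.8 107.9]
time_s: 5.87
eef_pos: [0.5588, -0.2624, 0.2023]
eef_rot: [-0.704, 0.706, 0.057, -0.055]
wrist_force: [0.2, 0.1, -1.0]
opening: 0.998
t 5.87 pos [ 0.5588 -0.2624  0.2023] F [ 0.2  0.1 -1. ] op 0.998
yawx 9.1 down [ 0.003 -0.002 -1.   ] q6 -0.79
tool mm to target [ -3.3   2.  108.8]
```

View pics/w2.png

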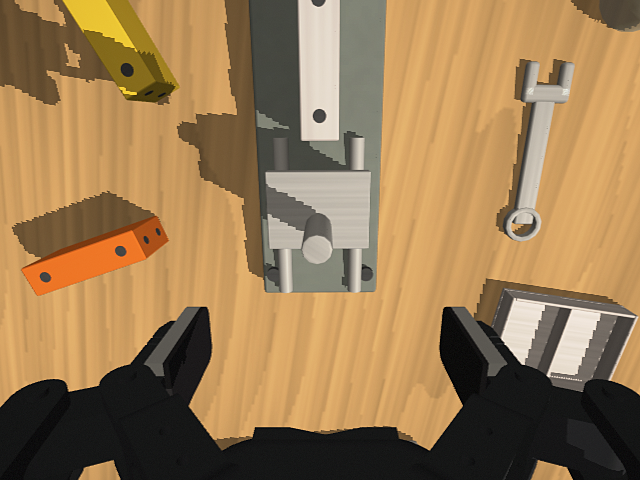

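The jaw is now well back: lip edge at row 171, and the block's near end at row 140 is fully uncovered. I'll move over the block and go down.

```bash
python3 -m jog '[[-1,0,30,0,-0.3,0,-1],[-1,0,30,0,0,0,-1],[-1,0,30,0,0,0,-1],[0,0,18,0,0,0,-1],[0,0,0,0,0,0,-1],[0,0,0,0,0,0,-1]]'
python3 rel.py .5383 -.1555 .034
python3 - <<'E'
from h import *
import cv2
m=camera_model("wrist");im=camera("wrist");cv2.imwrite("pics/w3.png",im)
np.save("w3.npy",np.array(m["pose"]));print(proj("wrist",[.5383,-.1555,.075],m))
im=camera("top");cv2.imwrite("pics/t3.png",im)
E
```

```text
time_s: 6.42
eef_pos: [0.5366, -0.1546, 0.1989]
eef_rot: [0.705, -0.704, -0.058, 0.059]
wrist_force: [-0.3, -0.1, -0.2]
opening: 1.001
t 6.42 pos [ 0.5366 -0.1546  0.1989] F [-0.3 -0.1 -0.2] op 1.001
yawx 9.5 down [-0.002  0.001 -1.   ] q6 -0.66
tool mm to target [  1.9 164.9  -1.3]
[327.54042796 230.19047031]
```

View pics/w3.png

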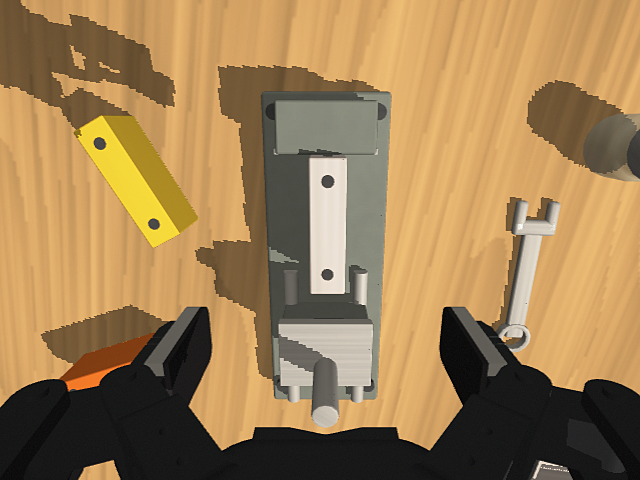

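```bash
python3 -m jog '[[1,30,-1,0,0,0,-1],[1,30,0,0,0,0,-1],[0,30,0,0,0,0,-1],[0,25,0,0,0,0,-1],[0,20,0,0,0,0,-1],[0,15,0,0,0,0,-1],[0,10,0,0,0,0,-1],[0,4,0,0,0,0,-1]]'
python3 -m jog '[[0,0,0,0,0,0,-1],[0,0,0,0,0,0,-1]]'
python3 rel.py .5383 -.1555 .034
```

```text
time_s: 7.18
eef_pos: [0.5383, -0.1569, 0.0341]
eef_rot: [0.705, -0.704, -0.056, 0.058]
wrist_force: [-0.1, 0.8, -0.2]
opening: 0.998
time_s: 7.35
eef_pos: [0.5399, -0.157, 0.0368]
eef_rot: [-0.705, 0.705, 0.058, -0.057]
wrist_force: [0.3, 0.4, -0.0]
opening: 1.001
t 7.35 pos [ 0.5399 -0.157   0.0368] F [ 0.3  0.4 -0. ] op 1.001
yawx 9.37 down [ 0.001 -0.    -1.   ] q6 -0.66
tool mm to target [-1.4  2.8  1.8]
```

```bash
python3 -m jog '[[-1,2,1,0,0,0,-1],[0,0,0,0,0,0,1],[0,0,0,0,0,0,1],[0,0,0,0,0,0,1],[0,0,0,0,0,0,1],[0,0,0,0,0,0,1],[0,0,0,0,0,0,1],[0,0,0,0,0,0,1]]'
python3 rel.py .5383 -.1555 .034
python3 -m jog '[[0,0,0,0,0,0,1],[0,-3,0,0,0,0,1],[0,-4,0,0,0,0,1],[0,-4,0,0,0,0,1],[0,0,0,0,0,0,1]]'
python3 rel.py .5383 -.1555 .034
```

```text
time_s: 8.02
eef_pos: [0.5385, -0.1556, 0.0347]
eef_rot: [-0.705, 0.705, 0.058, -0.058]
wrist_force: [-1.3, 1.3, 3.2]
opening: 0.294
t 8.02 pos [ 0.5385 -0.1556  0.0347] F [-1.3  1.3  3.2] op 0.294
yawx 9.4 down [ 0. -0. -1.] q6 -0.66
tool mm to target [-0.2  0.7  0.2]
time_s: 8.43
eef_pos: [0.5384, -0.1556, 0.0457]
eef_rot: [-0.705, 0.705, 0.058, -0.058]
wrist_force: [1.0, -0.7, -4.3]
opening: 0.299
t 8.43 pos [ 0.5384 -0.1556  0.0457] F [ 1.  -0.7 -4.3] op 0.299
yawx 9.39 down [ 0. -0. -1.] q6 -0.66
tool mm to target [-0.1 11.7  0.1]
```

Lifted with about 4 N of added load. I'll continue up and look.

```bash
python3 -m jog '[[0,-10,0,0,0,0,1],[0,-15,0,0,0,0,1],[0,-20,0,0,0,0,1],[0,-20,0,0,0,0,1],[0,-10,0,0,0,0,1],[0,0,0,0,-4.5,0,1],[0,0,0,0,-4.5,0,1],[0,0,0,0,0,0,1]]'
python3 rel.py .5133 .0921 .0847
python3 - <<'E'
from h import *
import cv2
m=camera_model("wrist");im=camera("wrist");cv2.imwrite("pics/w4.png",im)
np.save("w4.npy",np.array(m["pose"]))
im=camera("side");cv2.imwrite("pics/s4.png",im)
E
```

```text
time_s: 9.1
eef_pos: [0.5382, -0.1555, 0.1206]
eef_rot: [-0.698, 0.698, 0.114, -0.114]
wrist_force: [-0.8, -1.2, -4.0]
opening: 0.297
t 9.1 pos [ 0.5382 -0.1555  0.1206] F [-0.8 -1.2 -4. ] op 0.297
yawx 18.55 down [ 0. -0. -1.] q6 -0.82
tool mm to target [ 55.2  35.9 242.7]
```

View pics/w4.png

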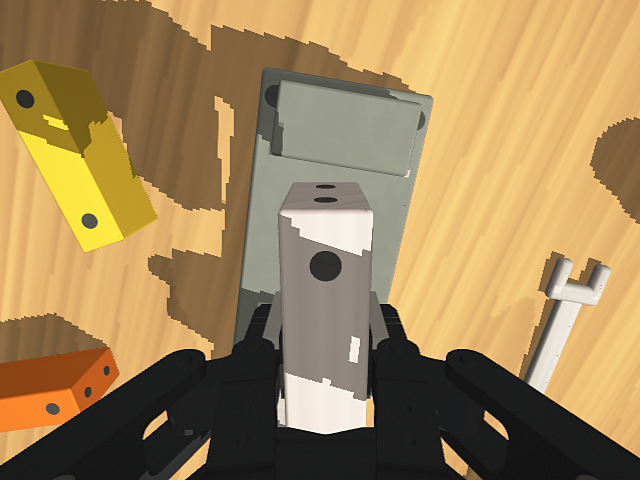

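View pics/s4.png

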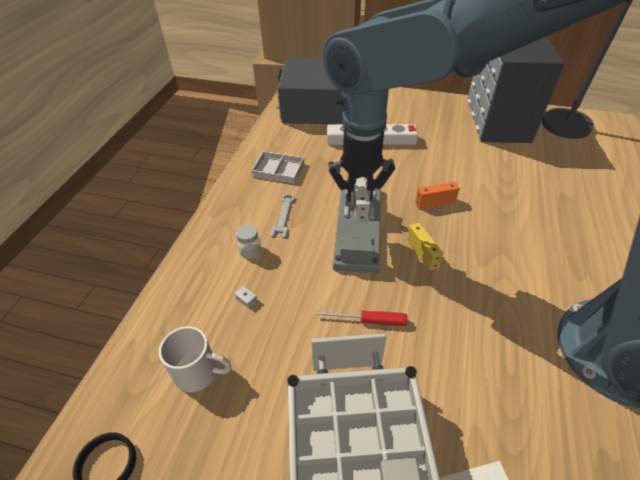

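The block is held level and straight in the fingers, with its front end at rows 182–210 of the wrist view. The jaw is open. I'll carry it to a standoff in front of the pad.

```bash
python3 -m jog '[[7,0,25,0,0,0,1],[7,0,30,0,0,0,1],[7,0,30,0,0,0,1],[7,0,30,0,0,0,1],[7,0,30,0,0,0,1],[7,0,30,0,0,0,1],[7,0,30,0,0,0,1],[6,0,25,0,0,0,1]]'
python3 -m jog '[[0,5,5,0,0,0,1],[0,10,5,0,0,0,1],[0,10,0,0,0,0,1],[0,5,0,0,0,0,1],[0,0,0,0,0,0,1],[0,0,0,0,0,0,1]]'
python3 rel.py .5133 .0921 .0847
python3 - <<'E'
from h import *
import cv2
m=camera_model("wrist");im=camera("wrist");cv2.imwrite("pics/w5.png",im)
np.save("w5.npy",np.array(m["pose"]))
im=camera("side");cv2.imwrite("pics/s5.png",im)
im=camera("top");cv2.imwrite("pics/t5.png",im)
E
```

```text
time_s: 9.87
eef_pos: [0.5171, 0.0821, 0.1201]
eef_rot: [0.698, -0.698, -0.112, 0.113]
wrist_force: [-0.1, 0.2, -4.9]
opening: 0.295
time_s: 10.37
eef_pos: [0.5144, 0.0886, 0.0895]
eef_rot: [0.698, -0.698, -0.112, 0.113]
wrist_force: [-0.1, -0.1, -4.3]
opening: 0.3
t 10.37 pos [0.5144 0.0886 0.0895] F [-0.1 -0.1 -4.3] op 0.3
yawx 18.29 down [-0.002 -0.    -1.   ] q6 -0.38
tool mm to target [0.1 4.8 3.7]
```

View pics/w5.png

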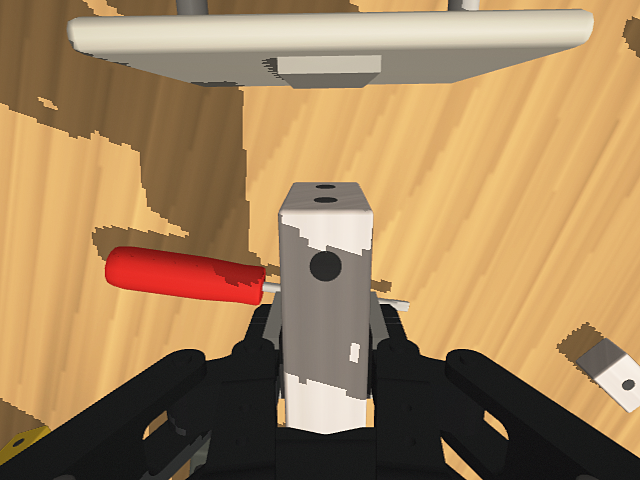

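View pics/t5.png

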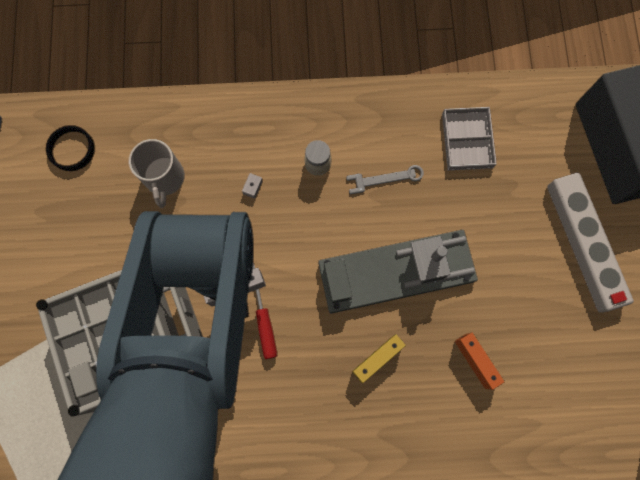

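View pics/s5.png

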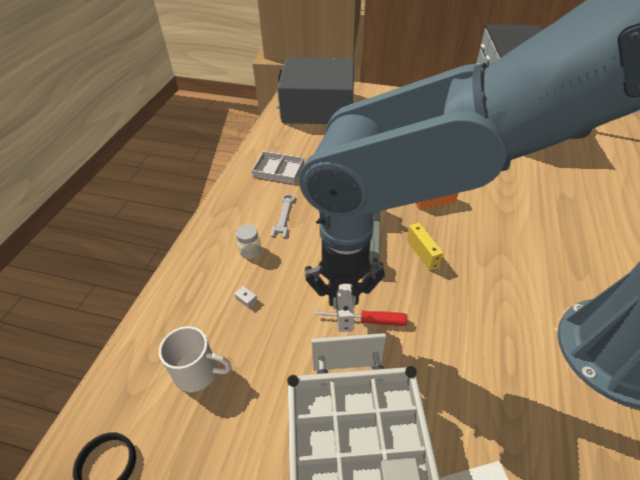

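Run:
```python
import cv2
a=cv2.imread("pics/w5.png")
c=cv2.resize(a[40:110,240:420],None,fx=4.4,fy=4.4,interpolation=cv2.INTER_CUBIC)
cv2.imwrite("pics/e1.png",c)
```

```text
(no output)
```

View pics/e1.png

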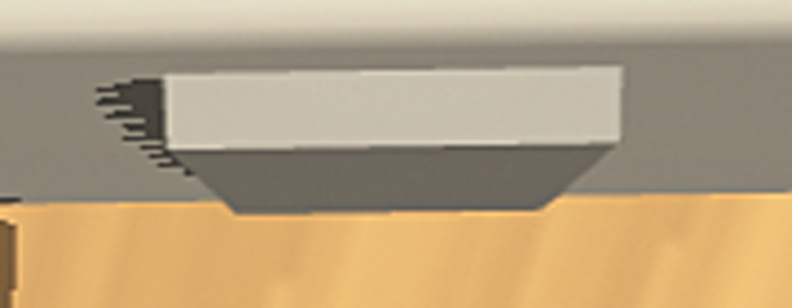

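```bash
python3 - <<'E'
from h import *
m=camera_model("wrist");m["pose"]=np.load("w5.npy")
o,r=obsrot();M=r.as_matrix();z=o["eef_pos"][2]+.0153
def e(a,b,h):
    p=ray("wrist",*a,h,m);q=ray("wrist",*b,h,m);d=q-p
    print(((p+q)/2).round(4),"w",np.linalg.norm(d).round(4),"yaw",np.degrees(np.arctan2(d[1],d[0])).round(2),"in tool mm",(M.T@((p+q)/2-o["eef_pos"])*1000).round(1))
e((278.2,74.1),(380.7,72.5),.125);e((293.4,88.4),(363.4,87.5),.075)
e((71,22),(593,14),.135)
e((279,210),(372.5,209.5),z+.025);e((292,182.5),(360,182),z-.025)
print(z)
E
python3 rel.py .5133 .0921 .0847
```

```text
[0.4891 0.1694 0.125 ] w 0.026 yaw 19.06 in tool mm [  0.5 -34.4  84.7]
[0.4891 0.1695 0.075 ] w 0.0263 yaw 18.92 in tool mm [ 0.5 15.6 84.8]
[0.4861 0.1793 0.135 ] w 0.1155 yaw 19.0 in tool mm [  0.7 -44.4  95. ]
[0.4988 0.1369 0.1309] w 0.0247 yaw 18.58 in tool mm [ -0.5 -40.3  50.7]
[0.499  0.1365 0.0809] w 0.0263 yaw 18.68 in tool mm [-0.5  9.7 50.3]
0.10593621237942193
t 10.52 pos [0.5153 0.0889 0.0906] F [-0.4  0.  -3.4] op 0.296
yawx 18.32 down [ 0.001 -0.    -1.   ] q6 -0.38
tool mm to target [-0.9  5.9  3.7]
```

Measured on the wrist view: block end to pad gap 34 mm, lateral offset 1 mm, yaw off 0.5°, block 6 mm too high. I'll correct these and approach.

```bash
python3 -m jog '[[1,3,0,0,-0.5,0,1],[0,3,5,0,0,0,1],[0,0,7,0,0,0,1],[0,0,7,0,0,0,1],[0,0,5,0,0,0,1],[0,0,4,0,0,0,1],[0,0,0,0,0,0,1],[0,0,0,0,0,0,1]]'
python3 rel.py .5053 .1217 .0847
python3 - <<'E'
from h import *
import cv2
im=camera("wrist");cv2.imwrite("pics/w6.png",im)
E
```

```text
time_s: 11.18
eef_pos: [0.5066, 0.1168, 0.0844]
eef_rot: [-0.697, 0.698, 0.116, -0.116]
wrist_force: [-0.1, -0.7, -3.6]
opening: 0.296
t 11.18 pos [0.5066 0.1168 0.0844] F [-0.1 -0.7 -3.6] op 0.296
yawx 18.95 down [ 0. -0. -1.] q6 -0.33
tool mm to target [ 0.4 -0.3  5.1]
```

View pics/w6.png

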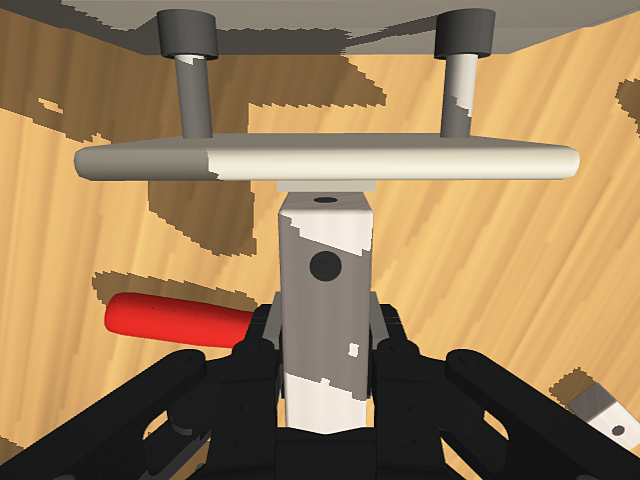

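The block's end (rows 192–210) is lined up with the pad (columns 277–376) with about 5 mm left. I'll press 5 mm to contact plus about 16 mm.

```bash
python3 -m jog '[[0,0,3,0,0,0,1],[0,0,3,0,0,0,1],[0,0,3,0,0,0,1],[0,0,3,0,0,0,1],[0,0,2,0,0,0,1],[0,0,0,0,0,0,1],[0,0,0,0,0,0,1],[0,0,0,0,0,0,1]]'
python3 rel.py .5053 .1217 .0847
python3 -m jog '[[0,0,2,0,0,0,1],[0,0,2,0,0,0,1],[0,0,2,0,0,0,1],[0,0,0,0,0,0,1],[0,0,0,0,0,0,1],[0,0,0,0,0,0,1],[0,0,0,0,0,0,1]]'
python3 rel.py .5053 .1217 .0847
```

```text
time_s: 11.9
eef_pos: [0.5023, 0.1293, 0.0844]
eef_rot: [-0.697, 0.698, 0.116, -0.116]
wrist_force: [2.1, -4.9, -3.5]
opening: 0.299
t 11.9 pos [0.5023 0.1293 0.0844] F [ 2.1 -4.9 -3.5] op 0.299
yawx 18.89 down [ 0. -0. -1.] q6 -0.31
tool mm to target [ 0.4 -0.3 -8.2]
time_s: 12.48
eef_pos: [0.5006, 0.1343, 0.0844]
eef_rot: [-0.697, 0.698, 0.116, -0.116]
wrist_force: [1.5, -7.3, -3.9]
opening: 0.3
t 12.48 pos [0.5006 0.1343 0.0844] F [ 1.5 -7.3 -3.9] op 0.3
yawx 18.89 down [ 0.001 -0.001 -1.   ] q6 -0.3
tool mm to target [  0.3  -0.2 -13.5]
```

```bash
python3 -m jog '[[0,0,2,0,0,0,1],[0,0,1.5,0,0,0,1],[0,0,0,0,0,0,1],[0,0,0,0,0,0,1],[0,0,0,0,0,0,1],[0,0,0,0,0,0,1]]'
python3 - <<'E'
from h import *
import cv2
f=[]
for i in range(10):
    o,r=obsrot();f.append((r.as_matrix().T@o["wrist_force"]));
    im=camera("wrist")
f=np.array(f);print(f.mean(0).round(2),f.std(0).round(2),o["time_s"],o["eef_pos"])
np.save("w7.npy",camera_model("wrist")["pose"])
cv2.imwrite("pics/w7.png",im);cv2.imwrite("pics/s7.png",camera("side"));cv2.imwrite("pics/t7.png",camera("top"))
E
python3 rel.py .5053 .1217 .0847
```

```text
time_s: 12.98
eef_pos: [0.4996, 0.1373, 0.0844]
eef_rot: [-0.697, 0.698, 0.116, -0.116]
wrist_force: [1.8, -9.2, -5.0]
opening: 0.3
[-0.87  4.75 -9.83] [0.34 0.44 0.49] 13.4333 [0.49961897 0.13726676 0.08446282]
t 13.58 pos [0.4996 0.1373 0.0845] F [ 2.4 -9.7 -4.6] op 0.298
yawx 18.89 down [ 0.001 -0.002 -1.   ] q6 -0.29
tool mm to target [  0.3  -0.2 -16.6]
```

View pics/w7.png

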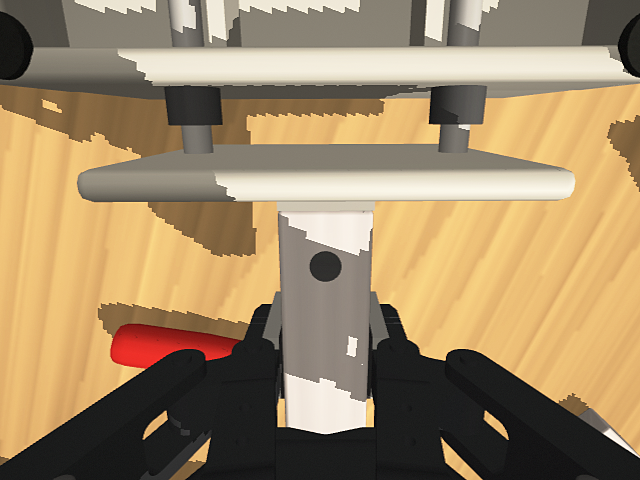

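View pics/s7.png

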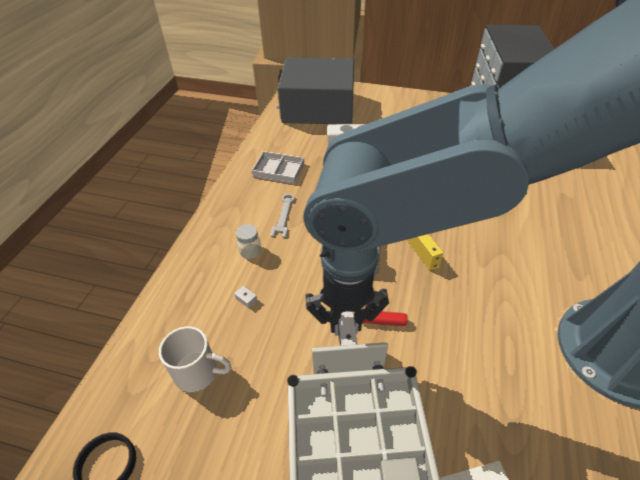

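View pics/t7.png

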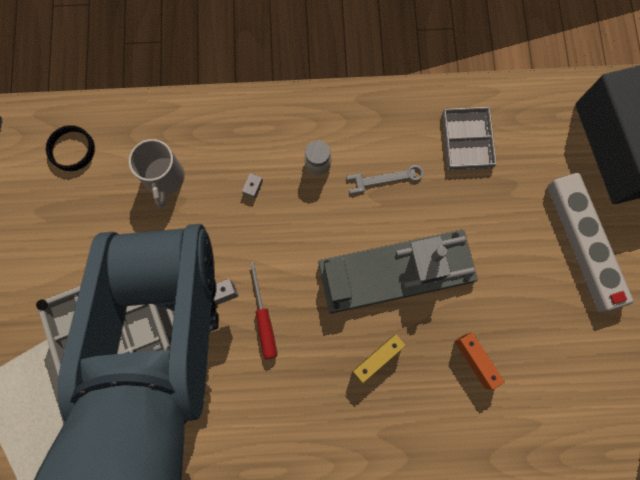

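The block's end (columns 279–373, row 210) covers the pad (277–373), and the row hasn't changed since the lift, so it hasn't slipped. The push averages 9.8 N and the bystanders haven't moved. I'm handing in.

```bash
python3 -c "
from bench import *
print(hand_in())"; python3 rel.py .5 .13 .0847
```

```text
the job is handed in; nothing more can be done
None
the job is handed in; nothing more can be done
```

The block is out of the vise and held against the pad, pressed in with a steady push of about 10 N. I handed the job in while still gripping and pressing. The hand-in gave no verdict, and no state could be read afterwards.

I gripped the post and slid the jaw back about 27 mm, then let go of it. I then lifted the block, turned it about 9° to face the plate, and pushed it straight in.

Last checks before hand-in, at about 13.6 s of the 48 s:
- **Push:** it averaged 9.8 N over ten readings, varying by about 0.5 N. That matches the roughly 16 mm of plate travel I estimated.
- **Alignment:** the block's end covered the pad within about 1 mm sideways. Its centre was about 100 mm up, worked out from the gripper height. It was level and square to within about 0.2°.
- **Grip:** the block had not slipped in the fingers since the lift.
- **Jaw and bystanders:** in the top and side pictures the jaw was still open and the other tools were where they started.

No check failed or disagreed. While I gripped the post, the wrist force rose to about 25 N, well under the 120 N limit.

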